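# Lock the meter case with its lift-to-engage captive screw

## Task

Lock the steel meter case on the bench: grip the orange hex head of the spring-loaded captive screw on its lid, pull it gently outward until it meets the nut's shoulder and its thread can catch, then drive it clockwise until it is fully home, and let go. Do not strain the thread at any time, and leave everything else on the bench and on the lid, and the white toggle switch, as they are.

Things in the scene. Friction and masses are not known exactly. Their poses are not given: they have to be found in the camera images.
- case: Steel case with blue lower half, 164 x 244 x 75 mm (x, y, z), shut and fixed to the bench by two feet that reach 142 mm from its middle at both y ends; origin at the centre of its underside. The lid's top is level, 75 mm above the bench. A black handle lies on its -x side, 30 mm up. The screw stands on the lid at x = -35 mm, y = 0 of the case.
- screw: The captive screw; origin at the centre of its orange hexagonal head, half-way up, on the axis; z up along the axis. Head 28 mm across flats, 32 mm across corners, 26 mm tall; its underside is 2 mm above the lid at rest. Its x axis is square to one pair of flats (other pairs every 60 degrees); a white line on top runs from the centre towards +x.
- plunger (a joint): Lift of the screw in m, 0 at rest. A spring draws it down: 5 N at rest plus 0.2 N per mm. The nut under the lid sits at a different, unseen height in each case: the screw must be lifted 3 to 17 mm before its thread clears the nut's lip and can be turned in; 2.5 mm beyond that it meets the nut's firm shoulder (about 12 N per mm).
- thumb (a joint): Turn of the head in rad, clockwise from above positive: 0 to 0.1 at the start, 2.5 at the end of the thread (home within 0.12). With the screw down, it turns only about 0.15 rad before the thread's end strikes the nut sideways. Stiff (0.04 N m of friction, up to 0.1 under load); stays where it is left.
- thread (a point): Where the screw's axis passes the lid's top. Once turned in by 0.5 rad the thread holds the screw up, also when let go (play up and down 2.5 mm), and the screw rises 1.5 mm per rad of clockwise turn. The thread bears 16 N on the nut in any direction (up, down, or at the end of the turn, where it sits 16 mm off the axis: 0.25 N m); more spoils it.
- level_c (a point): Centre of the orange spirit level, 240 x 22 x 48 mm, standing on its edge; x along it. To be left alone.
- wrench_c (a point): Green-handled wrench, 200 mm, lying flat. To be left alone.
- pot_c (a point): Stoneware pot of pencils, 84 mm across and 95 mm tall (pencils to 170 mm); its centre, half-way up. To be left alone.
- meter_c (a point): Centre of the yellow multimeter, 150 x 75 x 36 mm. To be left alone.
- jar_c (a point): Amber glass jar with a steel cap, 60 mm across and 75 mm tall; its centre. To be left alone.
- socket_c (a point): Centre of a loose chrome socket, 26 mm across and 36 mm tall, standing on the case lid towards its +x side. To be left alone.
- toggle (a joint): The white toggle switch of the lamp, on a small white block at the back: 0 as it is, grows to 0.8 rad as it is thrown. To be left alone.

How it is judged:
On the way:
1. the screw has been pulled out and its thread has caught in the nut (turned in by 0.5 rad or more) (value of joint thumb above 0.5 rad), for 0.1 s.
At the end, for the whole second after the job is handed in: The screw is turned in to the end of its thread (within 0.12 rad of the 2.5 rad turn), held up by the thread with the middle of its head more than 94.5 mm above the case's underside, at rest and released (value of joint thumb above 2.38 rad and z of screw in the frame of case above 0.0945 m and linear speed of screw below 0.01 m/s and contact force between the fingers and case below 0.1 N); the robot touches nothing.
It fails at once if the thread is loaded with more than 16 N against the nut (contact force between screw and anything else above 16 N).
It fails at once if a bystander on the bench or the lid is moved by more than 15 mm (distance of any of level_c, wrench_c, pot_c, meter_c, jar_c, socket_c from where it was at the start of the episode above 0.015 m).
It fails at once if the toggle switch is moved by more than 0.2 rad (value of joint toggle above 0.2 rad).
It also fails if it takes over 54 s, if anything falls off the work surface, if the arm or the gripper's body presses on something with over 40 N, if the wrist force passes 120 N, or if a joint passes its speed limit or range.

## Robot

A 7-joint arm with a two-finger parallel gripper is mounted at the origin on the work surface. World frame = base frame: x ahead of the robot, y to its left, z up, the work surface at z = 0. Lengths are in m, angles in rad, forces in N, time in s.
With the tool pointing down it reaches from about 0.425 to 0.925 m from the base axis. Payload 6.8 kg.
Tool frame: the origin (TCP) lies on the centre line of the jaws, within the pads' length; the fingertips stand 22 mm ahead of it and the grasp point (between the pads) lies 3 mm ahead of it (arm.tips_ahead is the distance from the TCP to the fingertips, in m); z points along the fingers, y is the direction in which the jaws open and shut (so a half turn about z gives the same grasp; the last joint's range is limited). The gripper opens to 88 mm and grips with 3 to 60 N. Pads are 20 mm wide; open, the fingers measure 115 mm over their backs; the gripper's body (75 mm by 178 mm) begins 61 mm behind the grasp point.
Start: joints at [-1.285, 0.477, 0.022, 1.555, -0.011, 1.109, -0.083], TCP at [0.259, 0.623, 0.245] pointing down, gripper open.
Joint ranges: [-2.96, 2.96], [-0.34, 2.1], [-1.41, 1.46], [0.24, 2.44], [-1.37, 4.51], [0.17, 1.92], [-2.96, 2.96]. Speed limits (rad/s): [2.39, 2.39, 3.14, 3.14, 3.14, 3.14, 3.14].

## Interface

Orientations are given as a unit quaternion [x, y, z, w].
In Python, from bench import arm, imaging, nets gives the robot as it stands.
- The arm moves only by the tool jog_arm, never from a script. Its argument "targets" is a list of rows, each a list of 4 numbers: the shift along the world's x, y, z in mm, then the turn about the world's z in degrees. In form: [[x, y, z, spin], ...]. A call has exactly 10 rows; each row is the pose to reach, as a shift and turn from the pose commanded when the call began; what a row does not reach only later rows make up. A row lasts 1/8 s, in which the tool goes at most 62.5 mm and 10.7 degrees, less where a joint would pass 70% of its speed; a pose out of reach is approached as far as the arm can. A call with a gripper value outside its range is refused whole. "hand" is the closure, from -1 (fully open) to 1 (shut), set as the call begins (left out, the last holds). The fingers move at their own pace and stop on an object; the grip force is fixed at half the most. Time passes only in rows, so rows that repeat a pose let the fingers close, or fill a call up. It gives the time, the measured TCP pose, the force and the opening at its end, in the units of the state.
- arm.read_state(): the state, without advancing time (a new reading comes with each control period).
- imaging.snapshot(name): name is "scene" or "top" or "wrist"; returns (picture, depth): 384x512x3 uint8, red, green, blue; 384x512 float32, m along the optical axis (not along the pixel's ray), 0 where there is no reading.
- imaging.get_calibration(name): a dict with "mtx" (3x3 intrinsics, pixels), "R" (3x3) and "t" (3): a world point X has camera coordinates R X + t. Camera axes: x right, y down, z forward; pixel columns grow to the right and rows downward; lengths in m; the calibration is good to about 2 mm. The wrist camera is an equidistant fisheye: a pixel r from the principal point sees the ray r / f radians off the axis. A picture is of the moment at which its call begins: read the wrist's pose just before it. get_calibration takes no time and is no camera call; for the wrist camera it gives the pose at the moment of the call.
- arm.hand_in(): hands the job in, once; it reports no verdict.
Trained networks look in the newest picture that a camera, given by its name, has taken for a name from the list of things; names that differ only in an ending like _2 or _b are one class to them, and where a whole thing is asked for, a point or a joint stands for the part that bears it (a point fixed in the world has none). Each returns a list of dicts, best first, with "conf" (0 to 1); they miss things now and then, are a little off and sometimes report something else, mostly with a low value. They report only what shows in the picture. A call takes as long as a camera call.
- nets.boxes_of(name, camera): "bbox" ([left, top, width, height] in pixels, round what is visible of it).
- nets.place_of(name, camera): "centre" ([column, row] in pixels: a listed point, or the origin of a listed thing).
The state is a dict: "clock": time; "joint_pos": joint angles; "joint_velocities": joint speeds; "joint_efforts": joint torques, N m; "ee_pos": TCP position; "tcp_rot": TCP orientation; "wrist_force": force on the tool from outside, world axes, zero at the start; "moment": the same for the moment, N m; "grip_width": opening from 0.0 (shut) to 1.0 (fully open).
Only numpy, scipy, OpenCV 4.12 (cv2) and the standard library are available. Lean on these libraries where they do the work, as an engineer would, in place of code of your own. Each camera call takes 0.05 s, during which the arm holds its last target. There are 200 camera calls.

## Working session

There is one attempt and no reset: what is moved stays moved. The work goes in short steps, Python scripts to look and compute and a tool call to move; the robot and the scene stay as the last step left them, time stands still between calls to the robot, and variables do not carry over. Pictures are saved under pics/ and viewed, about 8 in all and at most 12, crops included, and the job is handed in when it is done.

Besides the shell and the picture viewer there is one more tool, called after "Request:" by a JSON object that holds its "op" and its "data", one argument or row to a line. jog_arm: Moves the arm, as the interface text tells. Its arguments: {"type":"object","properties":{"targets":{"type":"array","items":{"type":"array","items":{"type":"number"}}},"hand":{"type":"number"}},"required":["targets"]}

```bash
mkdir -p pics; cat > h.py <<'E'
import numpy as np, cv2
from bench import arm, imaging, nets
def pix2world(cam,u,v,z=None,d=None):
    c=imaging.get_calibration(cam);K=np.array(c["mtx"]);R=np.array(c["R"]);t=np.array(c["t"])
    ray=np.linalg.inv(K)@[u,v,1]
    o=-R.T@t; r=R.T@ray
    if d is None: d=(z-o[2])/r[2]
    return o+d*r
E
python3 - <<'E'
from h import *
s=arm.read_state();print({k:np.round(v,3) for k,v in s.items()})
ims=[]
for c in ("scene","top"):
    p,d=imaging.snapshot(c);ims.append(p);np.save(c+"_d.npy",d);cv2.imwrite(f"pics/{c}.png",p[...,::-1])
    for n in ("screw","case","socket_c","toggle","pot_c","level_c","meter_c","jar_c","wrench_c"):
        r=nets.place_of(n,c)[:1]
        for q in r:
            u,v=q["centre"]; dd=d[int(v),int(u)]
            print(c,n,np.round([u,v]),round(q["conf"],2),np.round(pix2world(c,u,v,d=dd),3), np.round(pix2world(c,u,v,z=.09),3) if n=="screw" else "")
cv2.imwrite("pics/both.png",cv2.resize(np.vstack(ims),(448,672))[...,::-1][:600] if 0 else np.hstack([cv2.resize(i,(400,300)) for i in ims])[...,::-1])
E
```

```text
{'clock': np.float64(0.0), 'joint_pos': array([-1.285,  0.478,  0.022,  1.556, -0.012,  1.109, -0.083]), 'joint_velocities': array([-0.   , -0.001, -0.001, -0.001, -0.001, -0.002,  0.   ]), 'joint_efforts': array([ 0.0000e+00, -5.8284e+01,  1.5350e+00, -2.7261e+01, -5.4000e-02,
        1.7000e-02,  0.0000e+00]), 'ee_pos': array([0.259, 0.623, 0.244]), 'tcp_rot': array([ 0.196,  0.981, -0.001, -0.   ]), 'wrist_force': array([ 0.961, -0.441, -0.62 ]), 'moment': array([-0.041, -0.028, -0.006]), 'grip_width': np.float64(0.997)}
scene case [286. 197.] 0.76 [0.569 0.075 0.075] 
scene socket_c [264. 203.] 0.6 [0.609 0.011 0.112] Traceback (most recent call last):
  File "<stdin>", line 7, in <module>
ValueError: it knows: case, jar, level, meter, pot, screw, socket, thread, wrench
```

```bash
ls; cat *.md *.txt 2>/dev/null | head -30
```

```text
h.py
pics
scene_d.npy
```

```bash

python3 - <<'E'
from h import *
ims=[]
for c in ("scene","top"):
    p,d=imaging.snapshot(c);ims.append(p);np.save(c+"_d.npy",d);cv2.imwrite(f"pics/{c}.png",p[...,::-1])
    for n in ("screw","thread","case","socket","pot","level","meter","jar","wrench"):
        r=nets.place_of(n,c)[:2]
        for q in r:
            u,v=q["centre"]; dd=d[int(v),int(u)]
            print(c,n,np.round([u,v]),round(q["conf"],2),np.round(pix2world(c,u,v,d=dd),3), np.round(pix2world(c,u,v,z=.09),3) if n=="screw" else "")
cv2.imwrite("pics/both.png",np.hstack([cv2.resize(i,(400,300)) for i in ims])[...,::-1])
c=cv2.resize(ims[1][100:300,150:400],(750,600),interpolation=2)
E
```

```text
scene screw [102. 165.] 0.33 [ 0.401 -0.438  0.072] [ 0.417 -0.431  0.09 ]
scene thread [275. 172.] 0.66 [0.502 0.052 0.105] 
scene case [283. 196.] 0.87 [0.566 0.068 0.075] 
scene case [294. 275.] 0.67 [0.793 0.066 0.05 ] 
scene socket [262. 202.] 0.43 [0.606 0.007 0.113] 
scene socket [386. 171.] 0.34 [0.452 0.399 0.011] 
scene pot [111. 217.] 0.97 [ 0.601 -0.389  0.09 ] 
scene level [294. 276.] 0.57 [0.795 0.065 0.049] 
scene meter [426. 215.] 0.56 [0.639 0.454 0.036] 
scene jar [102. 167.] 0.86 [ 0.403 -0.438  0.069] 
scene jar [426. 216.] 0.23 [0.64  0.456 0.034] 
scene wrench [387. 168.] 0.66 [0.441 0.403 0.011] 
scene wrench [102. 168.] 0.48 [ 0.398 -0.443  0.055] 
top thread [236. 222.] 0.56 [0.484 0.049 0.102] 
top socket [247. 182.] 0.56 [0.593 0.019 0.114] 
top pot [392. 193.] 0.72 [ 0.588 -0.421  0.003] 
top level [233. 129.] 0.81 [0.772 0.063 0.052] 
top meter [ 97. 177.] 0.77 [0.621 0.463 0.049] 
top meter [248. 185.] 0.47 [0.588 0.016 0.111] 
top jar [408. 264.] 0.77 [ 0.37  -0.435  0.076] 
top wrench [120. 237.] 0.75 [0.449 0.395 0.006] 
top wrench [230. 217.] 0.43 [0.496 0.065 0.102]
```

View pics/both.png

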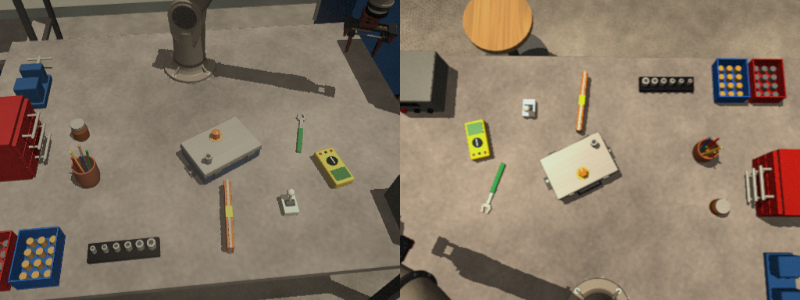

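The case is yawed about 30°. The screw is near (0.49, 0.05), top view pixel (234, 221), and nothing tall stands close to it. I'll move above it.

Request:
{"op": "jog_arm", "data": {
  "targets": [
    [24,-57,0,0],
    [47,-114,0,0],
    [71,-171,0,0],
    [94,-229,0,0],
    [118,-286,0,0],
    [141,-343,0,0],
    [165,-400,0,0],
    [200,-480,0,0],
    [235,-573,0,0],
    [235,-573,0,0]
  ],
  "hand": -1
}}

```text
clock: 2.45
ee_pos: [0.4946, 0.0485, 0.2451]
tcp_rot: [0.196, 0.981, 0.0, 0.0]
wrist_force: [0.8, 0.5, 0.3]
grip_width: 1.001
```

```bash

python3 - <<'E'
from h import *
s=arm.read_state();print(s["clock"],np.round(s["joint_pos"],3),np.round(s["ee_pos"],4),np.round(s["tcp_rot"],4),np.round(s["wrist_force"],2),np.round(s["moment"],3))
c=imaging.get_calibration("wrist");p,d=imaging.snapshot("wrist")
np.savez("w1.npz",p=p,d=d,mtx=c["mtx"],R=c["R"],t=c["t"]);print(c)
for n in ("screw","thread"): print(n,nets.place_of(n,"wrist")[:3],nets.boxes_of(n,"wrist")[:2])
cv2.imwrite("pics/w1.png",p[...,::-1])
E
```

```text
2.45 [-0.518  0.182  0.336  1.991 -0.072  0.979  1.03 ] [0.4946 0.0485 0.2451] [1.956e-01 9.807e-01 4.000e-04 5.000e-04] [0.82 0.53 0.34] [ 0.042 -0.081 -0.001]
{'mtx': array([[297.31863964,   0.        , 252.80229874],
       [  0.        , 297.31863964, 190.13245781],
       [  0.        ,   0.        ,   1.        ]]), 'R': array([[ 0.38367607,  0.92346704,  0.0011387 ],
       [ 0.88141355, -0.36657128,  0.29788531],
       [ 0.27550468, -0.1132878 , -0.95460099]]), 't': array([-0.23506173, -0.45499883,  0.26136181])}
screw [] []
thread [{'centre': [259.2, 169.5], 'conf': 0.83}] [{'bbox': [163.3, 59.4, 237.0, 237.3], 'conf': 0.62}, {'bbox': [254.9, 259.3, 20.8, 30.2], 'conf': 0.45}]
```

View pics/w1.png

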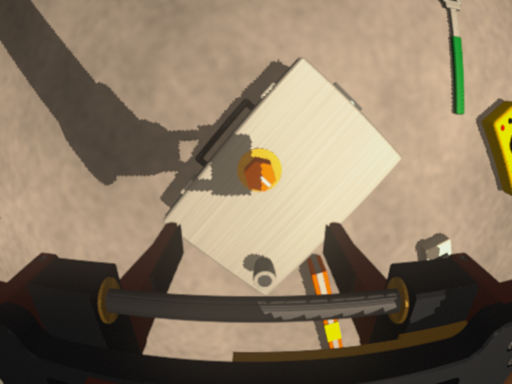

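The head is at wrist pixel about (261, 172) with its white line near (265, 183). I'll measure it with depth and a rectified crop.

```bash
cat >> h.py <<'E'
def rectify(f,z,c,half=0.03,N=600,key="p"):
    """orthoimage of plane at height z, centre c; columns = +x, rows = -y"""
    w=np.load(f);K=w["mtx"]
    g=np.linspace(-half,half,N);X,Y=np.meshgrid(c[0]+g,c[1]-g)
    P=np.stack([X,Y,np.full_like(X,z)],-1)@w["R"].T+w["t"]
    r=np.hypot(P[...,0],P[...,1]);th=np.arctan2(r,P[...,2]);k=K[0,0]*th/np.maximum(r,1e-9)
    return cv2.remap(w[key],(K[0,2]+k*P[...,0]).astype(np.float32),(K[1,2]+k*P[...,1]).astype(np.float32),cv2.INTER_LINEAR)
def cloud(f):
    w=np.load(f);K=w["mtx"];v,u=np.mgrid[:384,:512]
    a=(u-K[0,2])/K[0,0];b=(v-K[1,2])/K[0,0];th=np.hypot(a,b);k=np.tan(th)/np.maximum(th,1e-9)
    P=np.stack([a*k,b*k,np.ones_like(a)],-1)*w["d"][...,None]
    return (P-w["t"])@w["R"]
E
python3 - <<'E'
from h import *
w=np.load("w1.npz");C=cloud("w1.npz")
reg=C[100:240,190:350];z=reg[...,2]
print("lid z",np.median(z[(z>.06)&(z<.085)]))
roi=C[145:200,230:295].reshape(-1,3);t=roi[(roi[:,2]>.088)]
print(len(t),np.percentile(t[:,2],[5,50,95]));top=t[t[:,2]>np.percentile(t[:,2],95)-.004]
print("top centroid",top.mean(0),np.ptp(top[:,:2],axis=0))
lid=C.reshape(-1,3);lid=lid[(abs(lid[:,2]-.075)<.004)&(np.hypot(lid[:,0]-.5,lid[:,1]-.05)<.2)]
print(cv2.minAreaRect(lid[:,:2].astype(np.float32)))
c=top.mean(0)
im=rectify("w1.npz",.103,c)
cv2.putText(im,str(np.round(c,4)),(5,20),0,.5,(0,0,255))
cv2.imwrite("pics/r1.png",im[...,::-1])
E
```

```text
lid z 0.07523475499140157
776 [0.09606226 0.10323613 0.10472989]
top centroid [0.48822177 0.05827967 0.11004611] [0.08658854 0.03672006]
((0.5210909843444824, 0.0737096518278122), (0.16394668817520142, 0.24423694610595703), 26.790956497192383)
```

View pics/r1.png

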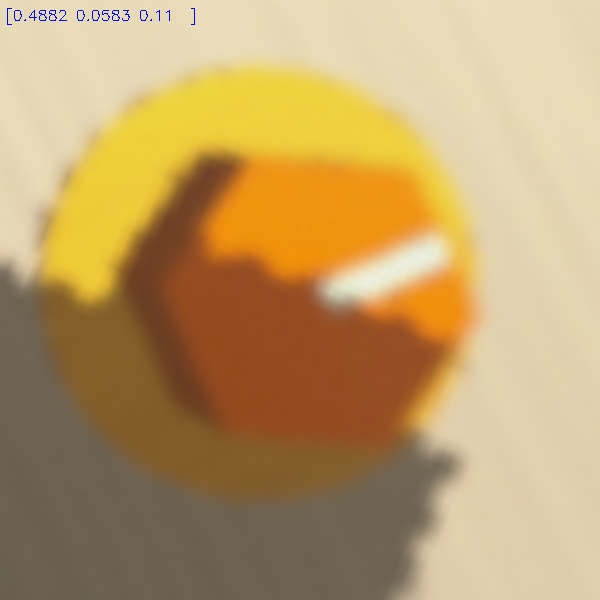

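Lid fit: centre (0.521, 0.074), yaw 26.8°, size 164 × 244, which is consistent with the spec. It predicts the screw at (0.490, 0.058), and the image agrees. The hex yaw is about 24° (mod 60), so I'll set the jaws at 84°, descend part way and look once more.

Request:
{"op": "jog_arm", "data": {
  "targets": [
    [-2,4,-10,6],
    [-4,8,-25,12],
    [-4.5,9.5,-40,17],
    [-4.5,9.5,-55,17],
    [-4.5,9.5,-65,17],
    [-4.5,9.5,-70,17],
    [-4.5,9.5,-75,17],
    [-4.5,9.5,-75,17],
    [-4.5,9.5,-75,17],
    [-4.5,9.5,-75,17]
  ]
}}

```text
clock: 3.95
ee_pos: [0.4897, 0.0599, 0.17]
tcp_rot: [0.049, 0.999, 0.0, 0.0]
wrist_force: [0.5, 0.1, -0.4]
grip_width: 0.997
```

```bash

python3 - <<'E'
from h import *
s=arm.read_state();print(s["clock"],np.round(s["joint_pos"],3),np.round(s["ee_pos"],4),np.round(s["tcp_rot"],4),np.round(s["wrist_force"],2),np.round(s["moment"],3))
c=imaging.get_calibration("wrist");p,d=imaging.snapshot("wrist")
np.savez("w2.npz",p=p,d=d,mtx=c["mtx"],R=c["R"],t=c["t"])
C=cloud("w2.npz").reshape(-1,3)
h=C[(np.hypot(C[:,0]-.49,C[:,1]-.058)<.022)]
print("heights",np.histogram(h[:,2],bins=np.arange(.07,.112,.003)))
t=h[abs(h[:,2]-.103)<.004];hull=cv2.convexHull(t[:,:2].astype(np.float32))
print("top",np.median(t[:,2]),cv2.minEnclosingCircle(hull),cv2.minAreaRect(hull),t.mean(0))
a=rectify("w2.npz",.103,(.49,.058),.025,500);cv2.drawMarker(a,(250,250),(0,0,255),0,20,1)
b=cv2.resize(p,(300,225));b=cv2.copyMakeBorder(b,0,275,0,0,0)
cv2.imwrite("pics/r2.png",np.hstack([a,b])[...,::-1])
E
```

```text
3.95 [-0.48   0.276  0.273  2.071 -0.102  0.806  1.328] [0.4897 0.0599 0.17  ] [4.860e-02 9.988e-01 1.000e-04 3.000e-04] [ 0.5   0.12 -0.38] [ 0.004 -0.017 -0.019]
heights (array([  0, 162, 632,  38,  36,  37,  39,  41,  41,  44, 415, 724,   0]), array([0.07 , 0.073, 0.076, 0.079, 0.082, 0.085, 0.088, 0.091, 0.094,
       0.097, 0.1  , 0.103, 0.106, 0.109]))
top 0.103199801614696 ((0.49008288979530334, 0.05779018625617027), 0.015968354418873787) ((0.48986926674842834, 0.057634588330984116), (0.02765968255698681, 0.030582716688513756), 85.21550750732422) [0.48928113 0.05782809 0.10314513]
```

View pics/r2.png

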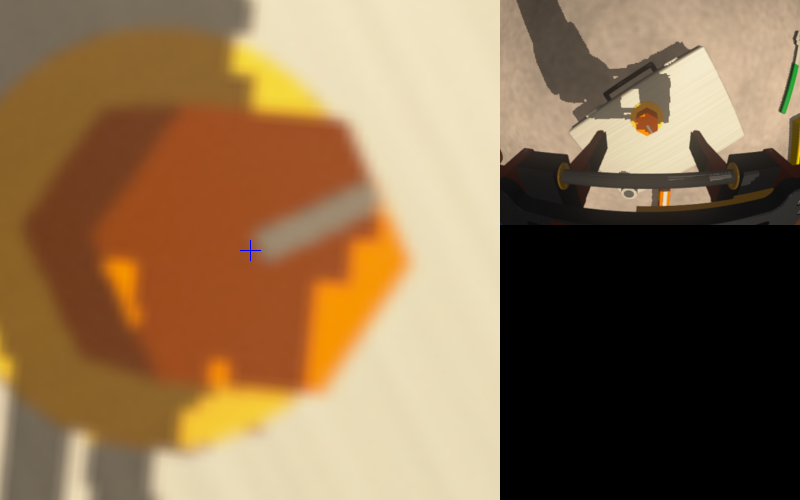

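The head centre is (0.490, 0.058), flats yaw is about 25.5° (85.5° for this pair), and the top is at 103 mm. Next: descend, then close.

Request:
{"op": "jog_arm", "data": {
  "targets": [
    [0,-2,-10,1],
    [0,-2,-25,1],
    [0,-2,-40,1],
    [0,-2,-52,1],
    [0,-2,-60,1],
    [0,-2,-64,1],
    [0,-2,-66,1],
    [0,-2,-66,1],
    [0,-2,-66,1],
    [0,-2,-66,1]
  ]
}}

```text
clock: 5.25
ee_pos: [0.4896, 0.0579, 0.1039]
tcp_rot: [0.04, 0.999, 0.0, 0.0]
wrist_force: [-0.4, 0.0, 0.3]
grip_width: 1.002
```

```bash
cat > st.py <<'E'
from h import *
s=arm.read_state();q=s["tcp_rot"]
print(round(float(s["clock"]),2),"pos",np.round(s["ee_pos"]*1000,2),"yaw",round(float(2*np.degrees(np.arctan2(q[1],q[0]))-90),2),"F",np.round(s["wrist_force"],2),"M",np.round(s["moment"],3),"g",round(float(s["grip_width"])*88,1),"j7",round(float(s["joint_pos"][6]),3))
E
python3 st.py
```

```text
5.25 pos [489.64  57.91 103.9 ] yaw 85.44 F [-0.37  0.01  0.3 ] M [ 0.076  0.011 -0.026] g 88.2 j7 1.391
```

Request:
{"op": "jog_arm", "data": {
  "targets": [
    [0,0,0,0],
    [0,0,0,0],
    [0,0,0,0],
    [0,0,0,0],
    [0,0,0,0],
    [0,0,0,0],
    [0,0,0,0],
    [0,0,0,0],
    [0,0,0,0],
    [0,0,0,0]
  ],
  "hand": 1
}}

```text
clock: 6.5
ee_pos: [0.4895, 0.058, 0.1037]
tcp_rot: [0.04, 0.999, 0.0, 0.0]
wrist_force: [-0.3, 1.1, -0.1]
grip_width: 0.317
```

```bash
python3 st.py; python3 st.py
```

```text
6.5 pos [489.49  57.97 103.67] yaw 85.44 F [-0.3   1.09 -0.11] M [ 0.119 -0.055 -0.024] g 27.9 j7 1.391
6.5 pos [489.49  57.97 103.67] yaw 85.44 F [-0.3   1.09 -0.11] M [ 0.119 -0.055 -0.024] g 27.9 j7 1.391
```

Gripped at 27.9 mm, so the jaws are seated on the flats. The shoulder can't come before 5.5 mm of lift, so I'll go 5 mm first.

Request:
{"op": "jog_arm", "data": {
  "targets": [
    [0,0,1,0],
    [0,0,2,0],
    [0,0,3,0],
    [0,0,4,0],
    [0,0,4.5,0],
    [0,0,5,0],
    [0,0,5,0],
    [0,0,5,0],
    [0,0,5,0],
    [0,0,5,0]
  ]
}}

```text
clock: 7.75
ee_pos: [0.4895, 0.0579, 0.1086]
tcp_rot: [0.04, 0.999, 0.0, -0.0]
wrist_force: [1.1, 2.2, -6.4]
grip_width: 0.32
```

```bash
python3 st.py
```

```text
7.75 pos [489.46  57.92 108.65] yaw 85.44 F [ 1.1   2.22 -6.4 ] M [ 0.452 -0.442 -0.007] g 28.1 j7 1.387
```

Request:
{"op": "jog_arm", "data": {
  "targets": [
    [0,0,0.2,0],
    [0,0,0.4,0],
    [0,0,0.6,0],
    [0,0,0.8,0],
    [0,0,0.8,0],
    [0,0,0.8,0],
    [0,0,0.8,0],
    [0,0,0.8,0],
    [0,0,0.8,0],
    [0,0,0.8,0]
  ]
}}

```text
clock: 9.0
ee_pos: [0.4895, 0.0579, 0.1095]
tcp_rot: [0.04, 0.999, 0.0, 0.0]
wrist_force: [1.3, 2.8, -6.6]
grip_width: 0.315
```

Request:
{"op": "jog_arm", "data": {
  "targets": [
    [0,0,0.2,0],
    [0,0,0.4,0],
    [0,0,0.6,0],
    [0,0,0.8,0],
    [0,0,0.8,0],
    [0,0,0.8,0],
    [0,0,0.8,0],
    [0,0,0.8,0],
    [0,0,0.8,0],
    [0,0,0.8,0]
  ]
}}

```text
clock: 10.25
ee_pos: [0.4895, 0.0579, 0.1102]
tcp_rot: [0.04, 0.999, 0.0, -0.0]
wrist_force: [2.2, 4.0, -7.6]
grip_width: 0.315
```

Request:
{"op": "jog_arm", "data": {
  "targets": [
    [0,0,0.2,0],
    [0,0,0.4,0],
    [0,0,0.5,0],
    [0,0,0.5,0],
    [0,0,0.5,0],
    [0,0,0.5,0],
    [0,0,0.5,0],
    [0,0,0.5,0],
    [0,0,0.5,0],
    [0,0,0.5,0]
  ]
}}

```text
clock: 11.5
ee_pos: [0.4895, 0.0579, 0.1108]
tcp_rot: [0.04, 0.999, 0.0, -0.0]
wrist_force: [1.7, 3.4, -6.9]
grip_width: 0.313
```

```bash
python3 st.py
```

```text
11.5 pos [489.49  57.89 110.76] yaw 85.44 F [ 1.72  3.35 -6.92] M [ 0.93  -0.278 -0.085] g 27.6 j7 1.386
```

Request:
{"op": "jog_arm", "data": {
  "targets": [
    [0,0,0.2,0],
    [0,0,0.4,0],
    [0,0,0.6,0],
    [0,0,0.8,0],
    [0,0,0.8,0],
    [0,0,0.8,0],
    [0,0,0.8,0],
    [0,0,0.8,0],
    [0,0,0.8,0],
    [0,0,0.8,0]
  ]
}}

```text
clock: 12.75
ee_pos: [0.4895, 0.0579, 0.1116]
tcp_rot: [0.04, 0.999, 0.0, -0.0]
wrist_force: [0.6, 4.6, -7.8]
grip_width: 0.323
```

Request:
{"op": "jog_arm", "data": {
  "targets": [
    [0,0,0.2,0],
    [0,0,0.4,0],
    [0,0,0.6,0],
    [0,0,0.8,0],
    [0,0,0.8,0],
    [0,0,0.8,0],
    [0,0,0.8,0],
    [0,0,0.8,0],
    [0,0,0.8,0],
    [0,0,0.8,0]
  ]
}}

```text
clock: 14.0
ee_pos: [0.4895, 0.0579, 0.1124]
tcp_rot: [0.04, 0.999, 0.0, -0.0]
wrist_force: [1.0, 5.4, -7.5]
grip_width: 0.312
```

Request:
{"op": "jog_arm", "data": {
  "targets": [
    [0,0,0.2,0],
    [0,0,0.4,0],
    [0,0,0.6,0],
    [0,0,0.8,0],
    [0,0,0.8,0],
    [0,0,0.8,0],
    [0,0,0.8,0],
    [0,0,0.8,0],
    [0,0,0.8,0],
    [0,0,0.8,0]
  ]
}}

```text
clock: 15.25
ee_pos: [0.4895, 0.0579, 0.1132]
tcp_rot: [0.04, 0.999, 0.0, -0.0]
wrist_force: [0.8, 4.7, -7.1]
grip_width: 0.316
```

Request:
{"op": "jog_arm", "data": {
  "targets": [
    [0,0,0.2,0],
    [0,0,0.4,0],
    [0,0,0.6,0],
    [0,0,0.8,0],
    [0,0,0.8,0],
    [0,0,0.8,0],
    [0,0,0.8,0],
    [0,0,0.8,0],
    [0,0,0.8,0],
    [0,0,0.8,0]
  ]
}}

```text
clock: 16.5
ee_pos: [0.4895, 0.0579, 0.1139]
tcp_rot: [0.04, 0.999, 0.0, -0.0]
wrist_force: [1.4, 5.2, -7.8]
grip_width: 0.315
```

Request:
{"op": "jog_arm", "data": {
  "targets": [
    [0,0,0.2,0],
    [0,0,0.4,0],
    [0,0,0.6,0],
    [0,0,0.8,0],
    [0,0,0.8,0],
    [0,0,0.8,0],
    [0,0,0.8,0],
    [0,0,0.8,0],
    [0,0,0.8,0],
    [0,0,0.8,0]
  ]
}}

```text
clock: 17.75
ee_pos: [0.4895, 0.0578, 0.1147]
tcp_rot: [0.04, 0.999, 0.0, -0.0]
wrist_force: [1.9, 4.9, -7.4]
grip_width: 0.312
```

Request:
{"op": "jog_arm", "data": {
  "targets": [
    [0,0,0.2,0],
    [0,0,0.4,0],
    [0,0,0.6,0],
    [0,0,0.8,0],
    [0,0,0.8,0],
    [0,0,0.8,0],
    [0,0,0.8,0],
    [0,0,0.8,0],
    [0,0,0.8,0],
    [0,0,0.8,0]
  ]
}}

```text
clock: 19.0
ee_pos: [0.4895, 0.0579, 0.1155]
tcp_rot: [0.04, 0.999, 0.0, -0.0]
wrist_force: [1.7, 5.1, -7.8]
grip_width: 0.316
```

Request:
{"op": "jog_arm", "data": {
  "targets": [
    [0,0,0.2,0],
    [0,0,0.4,0],
    [0,0,0.6,0],
    [0,0,0.8,0],
    [0,0,0.8,0],
    [0,0,0.8,0],
    [0,0,0.8,0],
    [0,0,0.8,0],
    [0,0,0.8,0],
    [0,0,0.8,0]
  ]
}}

```text
clock: 20.25
ee_pos: [0.4895, 0.0579, 0.1163]
tcp_rot: [0.04, 0.999, 0.0, -0.0]
wrist_force: [2.1, 5.0, -8.2]
grip_width: 0.314
```

Request:
{"op": "jog_arm", "data": {
  "targets": [
    [0,0,0.2,0],
    [0,0,0.4,0],
    [0,0,0.6,0],
    [0,0,0.7,0],
    [0,0,0.7,0],
    [0,0,0.7,0],
    [0,0,0.7,0],
    [0,0,0.7,0],
    [0,0,0.7,0],
    [0,0,0.7,0]
  ]
}}

```text
clock: 21.5
ee_pos: [0.4895, 0.0579, 0.117]
tcp_rot: [0.04, 0.999, -0.0, -0.0]
wrist_force: [1.5, 4.8, -8.7]
grip_width: 0.316
```

Request:
{"op": "jog_arm", "data": {
  "targets": [
    [0,0,0.2,0],
    [0,0,0.3,0],
    [0,0,0.4,0],
    [0,0,0.5,0],
    [0,0,0.5,0],
    [0,0,0.5,0],
    [0,0,0.5,0],
    [0,0,0.5,0],
    [0,0,0.5,0],
    [0,0,0.5,0]
  ]
}}

```text
clock: 22.75
ee_pos: [0.4895, 0.0578, 0.1175]
tcp_rot: [0.04, 0.999, -0.0, 0.0]
wrist_force: [0.8, 5.0, -9.6]
grip_width: 0.315
```

Request:
{"op": "jog_arm", "data": {
  "targets": [
    [0,0,0.1,0],
    [0,0,0.2,0],
    [0,0,0.3,0],
    [0,0,0.3,0],
    [0,0,0.3,0],
    [0,0,0.3,0],
    [0,0,0.3,0],
    [0,0,0.3,0],
    [0,0,0.3,0],
    [0,0,0.3,0]
  ]
}}

```text
clock: 24.0
ee_pos: [0.4895, 0.0579, 0.1177]
tcp_rot: [0.04, 0.999, -0.0, -0.0]
wrist_force: [1.7, 5.2, -9.9]
grip_width: 0.314
```

```bash
python3 st.py
```

```text
24.0 pos [489.48  57.87 117.68] yaw 85.43 F [ 1.66  5.21 -9.88] M [ 1.159 -0.398 -0.044] g 27.7 j7 1.381
```

```bash

python3 - <<'E'
from h import *
for i in range(3):
    s=arm.read_state();print(np.round(s["wrist_force"],2),np.round(s["ee_pos"]*1e3,2))
    c=imaging.get_calibration("wrist");p,d=imaging.snapshot("wrist")
np.savez("w3.npz",p=p,d=d,mtx=c["mtx"],R=c["R"],t=c["t"])
C=cloud("w3.npz").reshape(-1,3)
h=C[(np.hypot(C[:,0]-.49,C[:,1]-.058)<.013)]
print("heights",np.histogram(h[:,2],bins=np.arange(.074,.14,.002)))
cv2.imwrite("pics/w3.png",p[...,::-1])
p,d=imaging.snapshot("scene");cv2.imwrite("pics/s3.png",cv2.resize(p[130:230,220:340],(720,600))[...,::-1])
E
```

```text
[ 1.66  5.21 -9.88] [489.48  57.87 117.68]
[  2.64   4.51 -10.75] [489.48  57.88 117.66]
[  1.54   4.29 -10.  ] [489.49  57.88 117.67]
heights (array([  42,  175,    3,    0,    0,    0,    0,    0,    0,    0,    0,
          0,    0,    0,    0,    0,    0,    0,    0,    0,   34, 1386,
        123,    0,    0,    0,    0,    0,    0,    0,    0,    0,    0]), array([0.074, 0.076, 0.078, 0.08 , 0.082, 0.084, 0.086, 0.088, 0.09 ,
       0.092, 0.094, 0.096, 0.098, 0.1  , 0.102, 0.104, 0.106, 0.108,
       0.11 , 0.112, 0.114, 0.116, 0.118, 0.12 , 0.122, 0.124, 0.126,
       0.128, 0.13 , 0.132, 0.134, 0.136, 0.138, 0.14 ]))
```

View pics/w3.png

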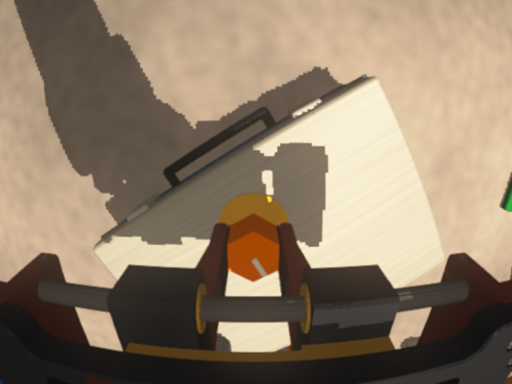

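The head is still seated in the jaws and its top is at about 117 mm, so it has lifted 14 mm without slipping. The force is about 2.4 N above the spring law, so this may be the shoulder. I'll take one more small step to confirm.

Request:
{"op": "jog_arm", "data": {
  "targets": [
    [0,0,0.1,0],
    [0,0,0.2,0],
    [0,0,0.3,0],
    [0,0,0.3,0],
    [0,0,0.3,0],
    [0,0,0.3,0],
    [0,0,0.3,0],
    [0,0,0.3,0],
    [0,0,0.3,0],
    [0,0,0.3,0]
  ]
}}

```text
clock: 25.45
ee_pos: [0.4895, 0.0579, 0.1179]
tcp_rot: [0.04, 0.999, -0.0, -0.0]
wrist_force: [2.9, 5.0, -10.8]
grip_width: 0.32
```

```bash
python3 st.py
```

```text
25.45 pos [489.48  57.88 117.87] yaw 85.44 F [  2.87   4.98 -10.85] M [ 1.196e+00 -4.880e-01  1.000e-03] g 28.1 j7 1.381
```

Request:
{"op": "jog_arm", "data": {
  "targets": [
    [0,0,0.1,0],
    [0,0,0.2,0],
    [0,0,0.3,0],
    [0,0,0.4,0],
    [0,0,0.5,0],
    [0,0,0.5,0],
    [0,0,0.5,0],
    [0,0,0.5,0],
    [0,0,0.5,0],
    [0,0,0.5,0]
  ]
}}

```text
clock: 26.7
ee_pos: [0.4895, 0.0579, 0.1182]
tcp_rot: [0.04, 0.999, -0.0, -0.0]
wrist_force: [2.1, 5.4, -13.7]
grip_width: 0.318
```

```bash
python3 st.py
```

```text
26.7 pos [489.46  57.87 118.21] yaw 85.44 F [  2.08   5.38 -13.69] M [ 1.128 -0.694 -0.033] g 28.0 j7 1.381
```

The force is clearly climbing at the shoulder: about 5.7 N of contact, with the measured z lagging the command. I'll back off into the middle of the play and begin the clockwise turn.

Request:
{"op": "jog_arm", "data": {
  "targets": [
    [0,0,-0.6,0],
    [0,0,-1.2,0],
    [0,0,-1.7,0],
    [0,0,-1.7,0],
    [0,0,-1.7,-3],
    [0,0,-1.6,-7],
    [0,0,-1.5,-11],
    [0,0,-1.4,-15],
    [0,0,-1.2,-18],
    [0,0,-1.2,-18]
  ]
}}

```text
clock: 27.95
ee_pos: [0.4895, 0.058, 0.1174]
tcp_rot: [0.196, 0.981, 0.0, 0.0]
wrist_force: [1.7, 5.0, -8.9]
grip_width: 0.321
```

```bash
python3 st.py
```

```text
27.95 pos [489.54  57.99 117.42] yaw 67.41 F [ 1.71  5.05 -8.93] M [ 1.172 -0.361 -0.   ] g 28.3 j7 1.111
```

Request:
{"op": "jog_arm", "data": {
  "targets": [
    [0,0,-0.3,-3],
    [0,0,-0.2,-7],
    [0,0,-0.1,-11],
    [0,0,0,-15],
    [0,0,0.1,-19],
    [0,0,0.2,-23],
    [0,0,0.3,-27],
    [0,0,0.4,-31],
    [0,0,0.5,-34],
    [0,0,0.6,-36]
  ]
}}

```text
clock: 29.2
ee_pos: [0.4897, 0.0581, 0.1181]
tcp_rot: [0.49, 0.872, 0.0, 0.0]
wrist_force: [2.1, 5.4, -9.6]
grip_width: 0.317
```

```bash
python3 st.py
```

```text
29.2 pos [489.67  58.15 118.14] yaw 31.38 F [ 2.05  5.39 -9.62] M [ 1.09  -0.456  0.042] g 27.9 j7 0.577
```

Request:
{"op": "jog_arm", "data": {
  "targets": [
    [0,0,-0.2,-3],
    [0,0,-0.1,-8],
    [0,0,0,-13],
    [0,0,0.1,-18],
    [0,0,0.2,-23],
    [0,0,0.3,-28],
    [0,0,0.4,-33],
    [0,0,0.6,-38],
    [0,0,0.7,-42],
    [0,0,0.8,-45]
  ]
}}

```text
clock: 30.45
ee_pos: [0.49, 0.0582, 0.1191]
tcp_rot: [0.786, 0.618, 0.0, 0.0]
wrist_force: [3.7, 4.0, -9.9]
grip_width: 0.317
```

```bash
python3 st.py
```

```text
30.45 pos [489.96  58.17 119.08] yaw -13.64 F [ 3.7   4.04 -9.85] M [ 0.93  -0.547  0.06 ] g 27.9 j7 -0.07
```

Request:
{"op": "jog_arm", "data": {
  "targets": [
    [0,0,0,-4],
    [0,0,0.1,-9],
    [0,0,0.2,-14],
    [0,0,0.3,-19],
    [0,0,0.4,-24],
    [0,0,0.5,-29],
    [0,0,0.6,-33],
    [0,0,0.7,-36],
    [0,0,0.8,-37.5],
    [0,0,0.8,-37.5]
  ]
}}

```text
clock: 31.7
ee_pos: [0.4901, 0.058, 0.1199]
tcp_rot: [0.943, 0.333, 0.001, 0.0]
wrist_force: [4.0, 4.3, -10.1]
grip_width: 0.315
```

```bash
python3 st.py; python3 - <<'E'
from h import *
c=imaging.get_calibration("wrist");p,d=imaging.snapshot("wrist")
np.savez("w4.npz",p=p,d=d,mtx=c["mtx"],R=c["R"],t=c["t"])
C=cloud("w4.npz").reshape(-1,3)
h=C[(np.hypot(C[:,0]-.49,C[:,1]-.058)<.012)&(C[:,2]>.1)];z=np.median(h[:,2]);print("top z",z)
a=rectify("w4.npz",z,(.49,.058),.025,500);cv2.drawMarker(a,(250,250),(0,0,255),0,20,1)
cv2.imwrite("pics/r4.png",a[...,::-1])
E
```

```text
31.7 pos [490.08  58.04 119.92] yaw -51.05 F [  4.01   4.25 -10.08] M [ 0.901 -0.664 -0.033] g 27.7 j7 -0.586
top z 0.11935833165828905
```

View pics/r4.png

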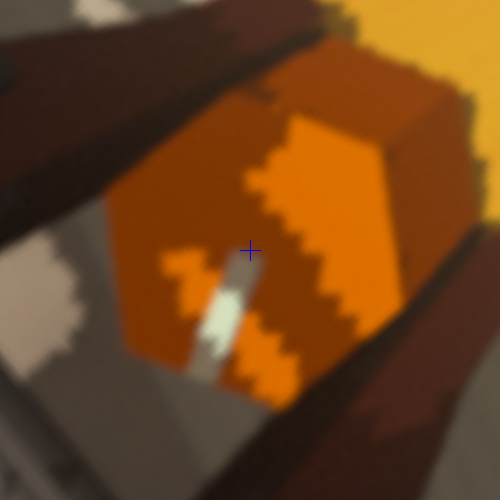

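The line now points to -111° while the case is at 26.8°, so thumb is about 2.40 rad if its zero is aligned with the case. There is no end-stop torque yet. I'll add 2° slowly.

Request:
{"op": "jog_arm", "data": {
  "targets": [
    [0,0,0,-0.5],
    [0,0,0,-1],
    [0,0,0,-1.5],
    [0,0,0,-2],
    [0,0,0,-2],
    [0,0,0,-2],
    [0,0,0,-2],
    [0,0,0,-2],
    [0,0,0,-2],
    [0,0,0,-2]
  ]
}}

```text
clock: 33.0
ee_pos: [0.4901, 0.058, 0.12]
tcp_rot: [0.948, 0.317, 0.001, 0.0]
wrist_force: [3.4, 3.0, -8.7]
grip_width: 0.314
```

```bash
python3 st.py
```

```text
33.0 pos [490.13  58.03 119.95] yaw -53.03 F [ 3.44  2.99 -8.67] M [ 0.847 -0.696  0.027] g 27.7 j7 -0.613
```

Request:
{"op": "jog_arm", "data": {
  "targets": [
    [0,0,0,-0.5],
    [0,0,0,-1],
    [0,0,-0.2,-1],
    [0,0,-0.4,-1],
    [0,0,-0.6,-1],
    [0,0,-0.6,-1],
    [0,0,-0.6,-1],
    [0,0,-0.6,-1],
    [0,0,-0.6,-1],
    [0,0,-0.6,-1]
  ]
}}

```text
clock: 34.25
ee_pos: [0.4901, 0.058, 0.1194]
tcp_rot: [0.951, 0.309, 0.001, 0.0]
wrist_force: [3.1, 4.0, -9.4]
grip_width: 0.316
```

```bash
python3 st.py
```

```text
34.25 pos [490.11  58.01 119.37] yaw -54.03 F [ 3.07  3.99 -9.37] M [ 0.896 -0.697  0.012] g 27.8 j7 -0.626
```

No end torque. The screw is still hanging freely on the spring, so I'll lower it gently until the thread bears it. Releasing it now would let it drop.

Request:
{"op": "jog_arm", "data": {
  "targets": [
    [0,0,-0.2,0],
    [0,0,-0.4,0],
    [0,0,-0.5,0],
    [0,0,-0.5,0],
    [0,0,-0.5,0],
    [0,0,-0.5,0],
    [0,0,-0.5,0],
    [0,0,-0.5,0],
    [0,0,-0.5,0],
    [0,0,-0.5,0]
  ]
}}

```text
clock: 35.5
ee_pos: [0.4901, 0.058, 0.1189]
tcp_rot: [0.951, 0.309, 0.001, -0.0]
wrist_force: [4.0, 3.7, -8.2]
grip_width: 0.316
```

Request:
{"op": "jog_arm", "data": {
  "targets": [
    [0,0,-0.2,0],
    [0,0,-0.4,0],
    [0,0,-0.5,0],
    [0,0,-0.5,0],
    [0,0,-0.5,0],
    [0,0,-0.5,0],
    [0,0,-0.5,0],
    [0,0,-0.5,0],
    [0,0,-0.5,0],
    [0,0,-0.5,0]
  ]
}}

```text
clock: 36.75
ee_pos: [0.4901, 0.058, 0.1184]
tcp_rot: [0.951, 0.309, 0.001, -0.0]
wrist_force: [4.2, 4.6, -9.2]
grip_width: 0.317
```

Request:
{"op": "jog_arm", "data": {
  "targets": [
    [0,0,-0.2,0],
    [0,0,-0.4,0],
    [0,0,-0.5,0],
    [0,0,-0.5,0],
    [0,0,-0.5,0],
    [0,0,-0.5,0],
    [0,0,-0.5,0],
    [0,0,-0.5,0],
    [0,0,-0.5,0],
    [0,0,-0.5,0]
  ]
}}

```text
clock: 38.0
ee_pos: [0.4901, 0.058, 0.1179]
tcp_rot: [0.951, 0.309, 0.001, 0.0]
wrist_force: [3.3, 3.8, -8.7]
grip_width: 0.319
```

Request:
{"op": "jog_arm", "data": {
  "targets": [
    [0,0,-0.2,0],
    [0,0,-0.4,0],
    [0,0,-0.6,0],
    [0,0,-0.6,0],
    [0,0,-0.6,0],
    [0,0,-0.6,0],
    [0,0,-0.6,0],
    [0,0,-0.6,0],
    [0,0,-0.6,0],
    [0,0,-0.6,0]
  ]
}}

```text
clock: 39.25
ee_pos: [0.4901, 0.058, 0.1174]
tcp_rot: [0.951, 0.309, 0.001, -0.0]
wrist_force: [3.6, 4.1, -6.5]
grip_width: 0.315
```

The thread is starting to bear.

Request:
{"op": "jog_arm", "data": {
  "targets": [
    [0,0,-0.2,0],
    [0,0,-0.4,0],
    [0,0,-0.5,0],
    [0,0,-0.5,0],
    [0,0,-0.5,0],
    [0,0,-0.5,0],
    [0,0,-0.5,0],
    [0,0,-0.5,0],
    [0,0,-0.5,0],
    [0,0,-0.5,0]
  ]
}}

```text
clock: 40.5
ee_pos: [0.4901, 0.058, 0.1169]
tcp_rot: [0.951, 0.309, 0.001, -0.0]
wrist_force: [2.4, 3.3, -3.5]
grip_width: 0.317
```

Request:
{"op": "jog_arm", "data": {
  "targets": [
    [0,0,-0.2,0],
    [0,0,-0.3,0],
    [0,0,-0.3,0],
    [0,0,-0.3,0],
    [0,0,-0.3,0],
    [0,0,-0.3,0],
    [0,0,-0.3,0],
    [0,0,-0.3,0],
    [0,0,-0.3,0],
    [0,0,-0.3,0]
  ]
}}

```text
clock: 41.75
ee_pos: [0.4902, 0.058, 0.1167]
tcp_rot: [0.951, 0.309, 0.001, -0.0]
wrist_force: [3.3, 3.8, -1.6]
grip_width: 0.313
```

```bash
python3 st.py
```

```text
41.75 pos [490.17  58.03 116.67] yaw -54.05 F [ 3.28  3.75 -1.64] M [ 0.946 -0.459  0.   ] g 27.5 j7 -0.621
```

Request:
{"op": "jog_arm", "data": {
  "targets": [
    [0,0,0,0],
    [0,0,0,0],
    [0,0,0,0],
    [0,0,0,0],
    [0,0,0,0],
    [0,0,0,0],
    [0,0,0,0],
    [0,0,0,0],
    [0,0,0,0],
    [0,0,0,0]
  ],
  "hand": -1
}}

```text
clock: 43.0
ee_pos: [0.4895, 0.0579, 0.1161]
tcp_rot: [0.951, 0.309, -0.0, 0.0]
wrist_force: [0.5, -0.2, -0.2]
grip_width: 1.002
```

Request:
{"op": "jog_arm", "data": {
  "targets": [
    [0,0,4,0],
    [0,0,10,0],
    [0,0,18,0],
    [0,0,28,0],
    [0,0,38,0],
    [0,0,48,0],
    [0,0,55,0],
    [0,0,60,0],
    [0,0,60,0],
    [0,0,60,0]
  ]
}}

```text
clock: 44.25
ee_pos: [0.4893, 0.0579, 0.176]
tcp_rot: [0.951, 0.309, -0.0, 0.0]
wrist_force: [0.1, 0.2, -0.6]
grip_width: 0.997
```

```bash
python3 st.py; python3 - <<'E'
from h import *
c=imaging.get_calibration("wrist");p,d=imaging.snapshot("wrist")
np.savez("w5.npz",p=p,d=d,mtx=c["mtx"],R=c["R"],t=c["t"])
C=cloud("w5.npz").reshape(-1,3)
h=C[(np.hypot(C[:,0]-.49,C[:,1]-.058)<.012)&(C[:,2]>.09)];z=np.median(h[:,2]);print("top z",z)
a=rectify("w5.npz",z,(.49,.058),.025,500);cv2.drawMarker(a,(250,250),(0,0,255),0,20,1)
b=cv2.resize(p,(300,225));b=cv2.copyMakeBorder(b,0,275,0,0,0)
cv2.imwrite("pics/r5.png",np.hstack([a,b])[...,::-1])
E
```

```text
44.25 pos [489.31  57.87 175.95] yaw -54.06 F [ 0.05  0.21 -0.61] M [-0.068  0.098 -0.044] g 87.8 j7 -0.718
top z 0.11588527883720047
```

View pics/r5.png

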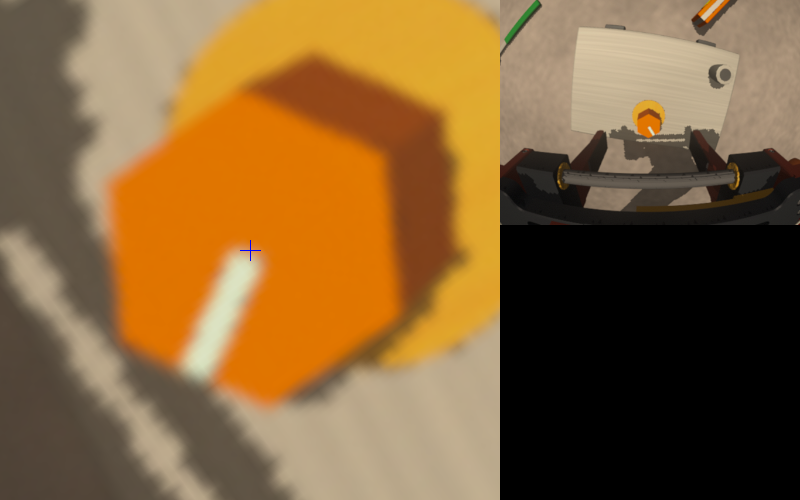

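```bash
python3 -c "
from bench import arm
print(arm.hand_in())"
```

```text
the job is handed in; nothing more can be done
None
```

I lifted the captive screw to the nut's shoulder, drove it clockwise to about 2.45 rad, let go, and handed the job in at about 44 s of the 54 s allowed. The hand-in reports no verdict.

- **Lift:** I gripped the head on its flats and raised it 14.5 mm in small steps. The force then rose clear of the spring's own pull, with about 6 N on the shoulder. I backed off into the play before turning.
- **Turn:** I turned it 139.5° clockwise while following the rise. No end-stop torque appeared; the measured moment stayed at or below 0.06 N m.
- **Release:** I lowered the screw until the thread carried it, with about 1.6 N left on the wrist, then opened the jaws and lifted clear.

**Last checks:**
- The top of the head reads 115.9 mm, so its middle is about 103 mm up against the 94.5 mm needed.
- The turn works out at 2.45 rad from both the hex edges and the tool rotation. That assumes the screw's zero lines up with the case, and 2.38 rad is needed.
- The gripper is open and the wrist force is about zero.
- In the last wrist picture the socket stands on the lid. The path stayed clear of the other bystanders and the toggle, but I did not measure their positions again at the end.

**What disagreed:**
- The shoulder felt softer than the stated 12 N/mm, probably because the arm and grip give a little.
- The thread took the load about 1.2 mm lower than I expected.
- A sideways force of 4–5 N built up while gripping and vanished on release.

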